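# Seat a drawer backplate and hold a centre punch through its collar

### The job

A small drawer front lies face up with two upright studs and a round paper spot between them: pick up the brass backplate, lower it over the studs until it lies flush on the wood and let go of it. Then take the spring-loaded centre punch out of its wooden stand and hold it upright, its tip down through the plate's collar onto the paper spot, pressing lightly so that the spring plunger is about half-way in and never hard against its stop. Finish while still holding the punch there like that, with the plate flush on its studs and the dish, jar and screwdriver left where they were.

Things in the scene. Friction and masses are not known exactly. Their poses are not given: they have to be found in the camera images.
- front: Drawer front of medium-brown wood, fixed, lying face up on a thin grey mat: 150 (x) x 240 (y) mm, mat 170 x 260 mm. Origin at the centre of its underside on the table; z up; the wood's upper face is 24 mm above the origin. Two steel studs, 6 mm diameter with tapered tops, stand 16 mm above the wood at y = -46 mm and y = +46 mm (x = 0).
- spot (a point): Centre of the round white paper spot, 12 mm across, flat on the drawer front's upper face half-way between the two studs. Axes as front.
- plate_mid (a point): Centre, 10.5 mm above the underside, of a loose brass backplate, 0.3 kg, lying flat: plate 46 (x) x 120 (y) x 5 mm with a square collar 32 x 32 mm, 16 mm tall, on its middle (21 mm in all), good to grip. z up. Holes of 9 mm for the studs at y = -46 and +46 mm; a 21 mm bore runs down through collar and plate at the centre. Same when turned half round.
- stand_top (a point): Fixed pale wooden stand, 70 x 70 x 72 mm, in which the punch stands: the point is the centre of its top face, at the mouth of a 17 mm vertical hole right through it.
- punch_grip (a point): Middle of the round grip (16 mm diameter, 60 mm tall) of a loose spring-loaded centre punch, 0.12 kg, upright in the stand; z up along it. Below the grip: a flange 26 mm wide, 4 mm thick, resting on the stand (underside 34 mm below this point), a 14 mm barrel 20 mm long, a plunger 6 mm thick, 38 mm long. Tip 92 mm below this point, spring out; raise 60 mm to leave the stand.
- punch_tip (a point): Lower end of the punch's plunger (4 mm flat tip). z along the punch, up.
- plunger (a joint): How far the punch's plunger is pushed into the barrel, in m: 0 = fully out, 0.014 = against its stop. Spring: 1.2 N at first movement, about 4 N half-way (0.007), 6.8 N at the stop.
- dish_mid (a point): Bystander: small white ceramic bowl, 90 mm across, 35 mm tall; the point is its centre.
- jar_mid (a point): Bystander: glass jar with a steel lid, 56 mm across, 70 mm tall; the point is its centre.
- screwdriver: Bystander: black-handled screwdriver lying crosswise on the table beyond the drawer front.

How it is judged:
On the way, in this order (a step that is already met when the one before it is completed fails the run):
1. the plate, still held by the fingers, is lowered over the studs (horizontal distance between plate_mid and spot below 0.005 m and z of plate_mid in the frame of spot below 0.0235 m and angle between the y axis of plate_mid and the y axis of spot, either way round below 0.1 rad and contact force between plate and the fingers above 0.5 N), for 0.05 s.
2. the plate lies flush on the wood over both studs, let go of, with the punch still in its stand (horizontal distance between plate_mid and spot below 0.004 m and z of plate_mid in the frame of spot below 0.0125 m and angle between plate_mid's own z axis and vertical below 0.03 rad and contact force between plate and the fingers below 0.2 N and horizontal distance between punch_grip and stand_top below 0.03 m), for 0.2 s.
At the end, for the whole second after the job is handed in: The plate lies flush (within 2 mm) on the wood over both studs, centred within 4 mm, not touched by the fingers; the punch is held in the fingers, upright within 7 degrees, its tip in contact with the wood within 6 mm of the centre of the paper spot, plunger 2 to 12 mm in, pressing with 1 to 9 N (horizontal distance between plate_mid and spot below 0.004 m and z of plate_mid in the frame of spot below 0.0125 m and angle between the y axis of plate_mid and the y axis of spot, either way round below 0.1 rad and angle between plate_mid's own z axis and vertical below 0.03 rad and contact force between plate and the fingers below 0.2 N and horizontal distance between punch_tip and spot below 0.006 m and angle between punch_grip's own z axis and vertical below 0.12 rad and z of punch_grip in the frame of spot above 0.07 m and value of joint plunger between 0.002 and 0.012 m and contact force between punch and front between 1 and 9 N and contact force between punch and the fingers above 1 N); the arm keeps its last pose, push and grip.
It fails at once if the punch is pressed hard (over 15 N) on the drawer front (contact force between punch and front above 15 N).
It fails at once if the dish, jar or screwdriver is moved (distance of any of dish_mid, jar_mid, screwdriver from where it was at the start of the episode above 0.03 m).
It also fails if it takes over 59 s, if anything falls off the work surface, if the arm or the gripper's body presses on something with over 40 N, if the wrist force passes 120 N, or if a joint passes its speed limit or range.

### The arm

A 7-joint arm with a two-finger parallel gripper is mounted at the origin on the work surface. World frame = base frame: x ahead of the robot, y to its left, z up, the work surface at z = 0. Lengths are in m, angles in rad, forces in N, time in s.
With the tool pointing down it reaches from about 0.425 to 0.875 m from the base axis. Payload 4.7 kg.
Tool frame: the origin (TCP) lies on the centre line of the jaws, within the pads' length; the fingertips stand 14 mm ahead of it and the grasp point (between the pads) lies 5 mm behind it; z points along the fingers, y is the line along which they close (so a half turn about z gives the same grasp; the last joint's range is limited). The gripper opens to 87 mm and grips with 3 to 60 N. Pads are 19 mm wide; open, the fingers measure 117 mm over their backs; the gripper's body (75 mm by 190 mm) begins 51 mm behind the grasp point.
Start: joints at [-1.104, 0.321, -0.07, 1.45, 0.023, 1.371, -0.057], TCP at [0.284, 0.585, 0.2] pointing down, gripper open.
Joint ranges: [-2.86, 2.86], [-0.3, 2.09], [-1.38, 1.24], [0.06, 2.45], [-1.56, 4.7], [0.09, 2.05], [-2.69, 2.69]. Speed limits (rad/s): [2.57, 2.57, 3.14, 3.14, 3.14, 3.14, 3.14].

### API

Orientations are given as a rotation vector (axis times angle).
In Python, from bench import * gives the robot as it stands.
- The arm moves only by the shell command python3 -m jog 'ROWS' [FORCE]. ROWS is JSON, a list of rows, each an object of numbers: "claw": the finger opening in mm, from 0 to 87; "dx", "dy", "dz": the shift along the tool's x, y, z in mm; "spin": the turn about the tool's z in degrees. In form: [{"claw": .., "dx": .., "dy": .., "dz": .., "spin": ..}, ...]. A call has 1 to 20 rows; each row is the pose to reach, as a shift and turn from the pose commanded when the call began, along the tool's axes at that moment; what a row does not reach only later rows make up. A row lasts 1/12 s, in which the tool goes at most 41.7 mm and 7.16 degrees, less where a joint would pass 70% of its speed; a pose out of reach is approached as far as the arm can. A call with a gripper value outside its range is refused whole. The fingers move at their own pace and stop on an object; FORCE is the grip in N (left out, the last holds). Time passes only in rows, so rows that repeat a pose let the fingers close. It gives the time, the measured TCP pose, the force, the opening and the grip force at its end, in the units of the state.
- get_state(): the state, without advancing time (a new reading comes with each control period).
- get_image(name): name is "side" or "top" or "wrist"; returns a dict with "frame" (384x512x3 uint8, red, green, blue), "depth" (384x512 float32, m along the optical axis (not along the pixel's ray), 0 where there is no reading), "K" (3x3 intrinsics, pixels), "T" (4x4, takes a point from camera to world coordinates); the wrist camera has in their place "mount" (4x4, takes a point from camera to tool coordinates, whose origin is the TCP and whose axes are the flange's). Camera axes: x right, y down, z forward; pixel columns grow to the right and rows downward; lengths in m; the calibration is good to about 2 mm. A picture is of the moment at which its call begins: read the wrist's pose just before it.
- close_job(): hands the job in; it is judged then, once.
The state is a dict: "time": time; "joint_positions": joint angles; "qd": joint speeds; "joint_torque": joint torques, N m; "position": TCP position; "tool_rot": TCP orientation; "ft_force": force on the tool from outside, world axes, zero at the start; "torque": the same for the moment, N m; "grip_width": opening from 0.0 (shut) to 1.0 (fully open); "grip_force": force on a finger pad.
Only numpy, scipy, OpenCV 4.12 (cv2) and the standard library are available. Lean on these libraries where they do the work, as an engineer would, in place of code of your own. Each camera call takes 0.05 s, during which the arm holds its last target. There are 200 camera calls.

## Working session

There is one attempt and no reset: what is moved stays moved. The work goes in short steps, Python scripts to look and compute and a shell command to move; the robot and the scene stay as the last step left them, time stands still between calls to the robot, and variables do not carry over. Pictures are saved under pics/ and viewed, at most 12 in all, crops included, and the job is handed in when it is done.

```bash
ls; mkdir -p pics; cat > h.py <<'E'
from bench import *
import numpy as np, cv2
from scipy.spatial.transform import Rotation as R
def snap(n,f=None):
    s=get_state(); d=get_image(n)
    if 'T' not in d or n=='wrist':
        M=np.eye(4);M[:3,:3]=R.from_rotvec(s['tool_rot']).as_matrix();M[:3,3]=s['position'];d['T']=M@d['mount']
    if f: cv2.imwrite('pics/'+f+'.png',d['frame'][:,:,::-1])
    np.savez('/tmp/'+(f or n)+'.npz',**{k:d[k] for k in('frame','depth','K','T')})
    return d
def ld(f): return np.load('/tmp/'+f+'.npz')
def p3(d,u,v,z=None):
    """pixel to world by depth, or on plane height z"""
    K=d['K'];r=np.array([(u-K[0,2])/K[0,0],(v-K[1,2])/K[1,1],1]);T=d['T']
    if z is None:
        D=d['depth'][int(v)-1:int(v)+2,int(u)-1:int(u)+2];s=np.median(D)
    else: s=(z-T[2,3])/(T[:3,:3]@r)[2]
    return T[:3,:3]@(r*s)+T[:3,3]
def tri(obs):
    A=np.zeros((3,3));b=np.zeros(3)
    for d,u,v in obs:
        K=d['K'];r=d['T'][:3,:3]@np.array([(u-K[0,2])/K[0,0],(v-K[1,2])/K[1,1],1]);r/=np.linalg.norm(r)
        P=np.eye(3)-np.outer(r,r);A+=P;b+=P@d['T'][:3,3]
    return np.linalg.solve(A,b)
E
python3 - <<'E'
from h import *
a=snap('side','side0');b=snap('top','top0');c=snap('wrist','wrist0')
im=np.vstack([cv2.resize(np.hstack([a['frame'],b['frame']]),(800,300)),])
for d in(a,b,c): print(d['T'].round(3).tolist(),d['K'].round(1).tolist())
print(get_state())
E
```

```text
pics
[[0.986, -0.12, 0.112, 0.502], [-0.164, -0.683, 0.712, -0.73], [-0.009, -0.72, -0.694, 0.804], [0.0, 0.0, 0.0, 1.0]] [[427.5, 0.0, 251.5], [0.0, 427.5, 190.1], [0.0, 0.0, 1.0]]
[[-0.015, -0.995, 0.101, 0.476], [-1.0, 0.014, -0.019, 0.011], [0.017, -0.101, -0.995, 1.239], [0.0, 0.0, 0.0, 1.0]] [[423.0, 0.0, 254.3], [0.0, 423.0, 190.5], [0.0, 0.0, 1.0]]
[[0.438, 0.869, 0.232, 0.22], [0.899, -0.422, -0.116, 0.615], [-0.003, 0.26, -0.966, 0.384], [0.0, 0.0, 0.0, 1.0]] [[265.4, 0.0, 250.8], [0.0, 265.4, 195.1], [0.0, 0.0, 1.0]]
{'time': 0.15, 'joint_positions': array([-1.10390708,  0.32162863, -0.0700506 ,  1.45141741,  0.02259161,
        1.37080569, -0.05692014]), 'qd': array([ 0.00069724, -0.00273108, -0.00056559, -0.00236551, -0.00074493,
        0.00193322,  0.00072476]), 'joint_torque': array([ 3.11255747e-05, -4.91794968e+01, -4.04430991e-01, -3.12873530e+01,
       -6.39983872e-02,  4.04997775e-02,  1.11087018e-04]), 'position': array([0.28421674, 0.58405363, 0.19961681]), 'tool_rot': array([-7.05170042e-01, -3.06117898e+00,  2.28287949e-03]), 'ft_force': array([ 0.7063789 , -0.59663926, -0.90179353]), 'torque': array([-0.00080951,  0.02202134,  0.0639977 ]), 'grip_force': 0.0, 'grip_width': 1.0009279650764216}
```

View pics/top0.png

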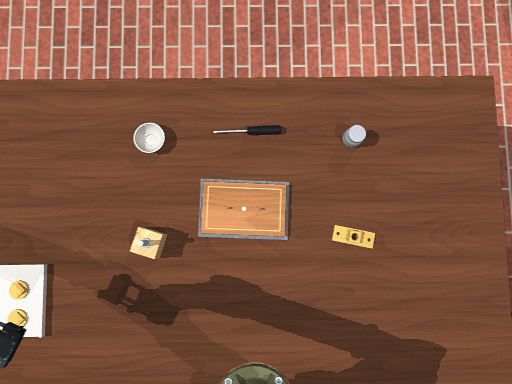

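View pics/side0.png

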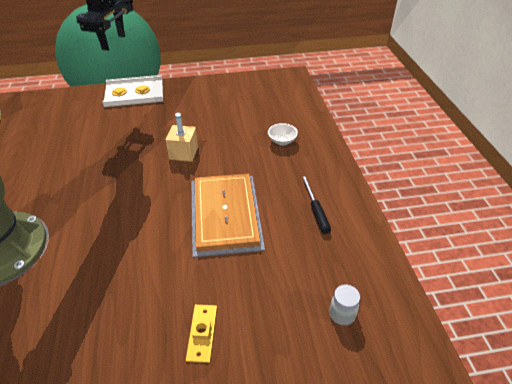

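The top view shows the plate at (354,237), the spot at (244,209) and the stand with the punch at (146,242). In the side view they are at (202,333), (225,207) and (181,140). I'll enlarge these.

```bash
python3 - <<'E'
from h import *
a=ld('side0')['frame'];b=ld('top0')['frame']
def c(f,x,y,w=50): return cv2.resize(f[y-w//2*1:y+w//2,x-w//2:x+w//2],(260,260),interpolation=cv2.INTER_CUBIC)
s=52
im=np.vstack([np.hstack([c(b,354,237,s),c(b,244,209,s),c(b,146,242,s)]),np.hstack([c(a,202,333,72)if 0 else c(a,202,333,s),c(a,225,207,s),c(a,181,138,s)])])
cv2.imwrite('pics/crop0.png',im[:,:,::-1])
E
```

```text
(no output)
```

View pics/crop0.png

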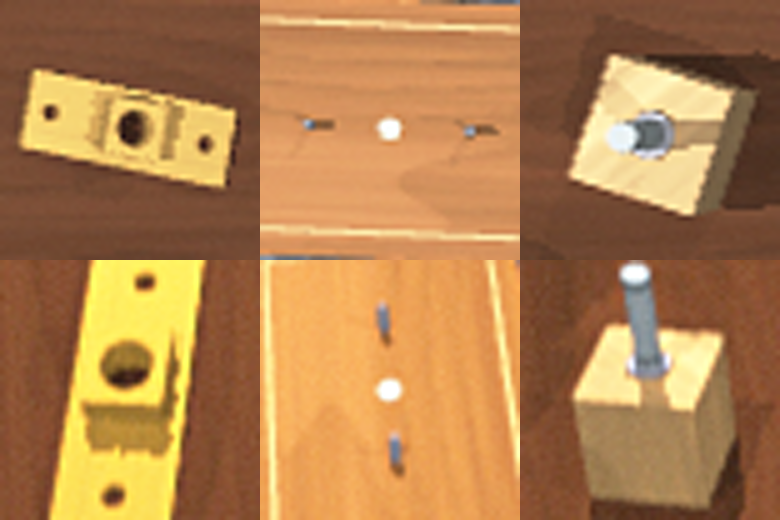

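Read from the crops (5x enlarged): in the top view the plate holes are at (50,112) and (205,144), the bore at (132,128), the spot at (130,129) and the punch cap at (102,137). In the side view the bore is at (127,105), the spot at (129,130) and the cap at (114,13). Next I triangulate.

```bash
python3 - <<'E'
from h import *
a=ld('side0');b=ld('top0')
f=lambda o,x,y:(o[0]+(x+.5)/5-.5,o[1]+(y+.5)/5-.5)
obs={'hole1':((328,211),50,112,(176,307),113,235),'hole2':((328,211),205,144,(176,307),145,21),'bore':((328,211),132,128,(176,307),127,105),
'spot':((218,183),130,129,(199,181),129,130),'studL':((218,183),48,124,(199,181),122,45),'studR':((218,183),208,130,(199,181),134,175),
'cap':((120,216),102,137,(155,112),114,13),'flange':((120,216),130,135,(155,112),128,105)}
for k,(o,x,y,o2,x2,y2) in obs.items():
    t=f(o,x,y);s=f(o2,x2,y2)
    print(k,'tri',tri([(b,*t),(a,*s)]).round(4),'top',p3(b,*t).round(4),'side',p3(a,*s).round(4))
sel=lambda P:0
# front yaw from mat edges, in top depth
E
```

```text
hole1 tri [ 0.4602 -0.2803 -0.1188] top [ 0.4734 -0.2534  0.0014] side [ 0.4544 -0.3399  0.0019]
hole2 tri [ 0.4668 -0.3129  0.1075] top [ 0.4535 -0.3434  0.0022] side [ 0.4746 -0.2497  0.0021]
bore tri [ 0.4643 -0.2964  0.0201] top [ 0.4634 -0.3021 -0.0021] side [ 0.4643 -0.2882  0.0052]
spot tri [0.5488 0.0198 0.0267] top [0.548  0.0198 0.023 ] side [0.5499 0.0223 0.0242]
studL tri [0.5514 0.066  0.0419] top [0.5513 0.0668 0.0264] side [0.5538 0.0861 0.0228]
studR tri [ 0.5467 -0.0245  0.041 ] top [ 0.5466 -0.0249  0.0253] side [ 0.5488 -0.0077  0.0229]
cap tri [0.4565 0.2865 0.1379] top [0.4559 0.2871 0.135 ] side [0.4569 0.2883 0.1367]
flange tri [0.4563 0.287  0.075 ] top [0.4563 0.2778 0.1138] side [0.4573 0.2784 0.0813]
```

```bash
cat >> h.py <<'E'
def to(*tg,yd=None):
    """rows' dx,dy,dz(mm) to world targets; yd: wanted world heading (deg) of tool y axis (mod 180)"""
    s=get_state();M=R.from_rotvec(s['tool_rot']).as_matrix()
    h=np.degrees(np.arctan2(M[1,1],M[0,1]))
    print('t',round(s['time'],2),'pos',s['position'].round(4),'heading y',h.round(1),'tilt',M[:,2].round(3),'q7',s['joint_positions'].round(2),'F',s['ft_force'].round(1))
    for t in tg: print(t,'->',(M.T@(np.array(t)-s['position'])*1000).round(1))
    if yd is not None: print('spin',((-(yd-h))+90)%180-90)
E
python3 - <<'E'
from h import *
to((.52,.2,.25),(.464,-.296,.2),yd=-12.5)
E
```

```text
t 0.15 pos [0.2842 0.5841 0.1996] heading y 64.1 tilt [-0.001 -0.001 -1.   ] q7 [-1.1   0.32 -0.07  1.45  0.02  1.37 -0.06] F [ 0.7 -0.6 -0.9]
(0.52, 0.2, 0.25) -> [-380.  -242.3  -50. ]
(0.464, -0.296, 0.2) -> [-5.467e+02 -7.127e+02  7.000e-01]
spin 76.55540178741134
```

```bash
R1='' ; python3 -m jog '[{"claw":87,"dx":-380,"dy":-242,"dz":-50,"spin":60},{"claw":87,"dx":-380,"dy":-242,"dz":-50,"spin":60},{"claw":87,"dx":-380,"dy":-242,"dz":-50,"spin":60},{"claw":87,"dx":-380,"dy":-242,"dz":-50,"spin":60},{"claw":87,"dx":-380,"dy":-242,"dz":-50,"spin":60},{"claw":87,"dx":-380,"dy":-242,"dz":-50,"spin":60},{"claw":87,"dx":-380,"dy":-242,"dz":-50,"spin":60},{"claw":87,"dx":-380,"dy":-242,"dz":-50,"spin":60},{"claw":87,"dx":-380,"dy":-242,"dz":-50,"spin":60},{"claw":87,"dx":-380,"dy":-242,"dz":-50,"spin":60},{"claw":87,"dx":-380,"dy":-242,"dz":-50,"spin":60},{"claw":87,"dx":-380,"dy":-242,"dz":-50,"spin":60},{"claw":87,"dx":-380,"dy":-242,"dz":-50,"spin":60}]'; python3 - <<'E'
from h import *
snap('wrist','wrist1')
to((.549,.02,.2),(.464,-.296,.2),yd=-12.5)
E
```

```text
time: 1.23
position: [0.5215, 0.1977, 0.2506]
tool_rot: [2.148, 2.292, 0.0]
ft_force: [-1.3, 0.5, -0.0]
grip_width: 0.997
grip_force: 0.0
t 1.28 pos [0.5202 0.2002 0.2502] heading y 4.0 tilt [-0.001  0.    -1.   ] q7 [-0.71  0.1   0.32  1.62 -0.03  1.43 -0.32] F [-1.   0.5 -0.3]
(0.549, 0.02, 0.2) -> [-181.8   16.3   50.1]
(0.464, -0.296, 0.2) -> [-491.2  -90.3   50. ]
spin 16.456461784936465
```

```bash
python3 -m jog '[{"claw":87,"dx":-180,"dy":16,"dz":50},{"claw":87,"dx":-180,"dy":16,"dz":50},{"claw":87,"dx":-180,"dy":16,"dz":50},{"claw":87,"dx":-180,"dy":16,"dz":50},{"claw":87,"dx":-180,"dy":16,"dz":50},{"claw":87,"dx":-180,"dy":16,"dz":50},{"claw":87,"dx":-180,"dy":16,"dz":50}]' >/dev/null; python3 - <<'E'
from h import *
snap('wrist','wf1')
E
python3 -m jog '[{"claw":87,"dx":-300,"dy":-106,"dz":-10,"spin":16.5},{"claw":87,"dx":-300,"dy":-106,"dz":-10,"spin":16.5},{"claw":87,"dx":-300,"dy":-106,"dz":-10,"spin":16.5},{"claw":87,"dx":-300,"dy":-106,"dz":-10,"spin":16.5},{"claw":87,"dx":-300,"dy":-106,"dz":-10,"spin":16.5},{"claw":87,"dx":-300,"dy":-106,"dz":-10,"spin":16.5},{"claw":87,"dx":-300,"dy":-106,"dz":-10,"spin":16.5},{"claw":87,"dx":-300,"dy":-106,"dz":-10,"spin":16.5},{"claw":87,"dx":-300,"dy":-106,"dz":-10,"spin":16.5},{"claw":87,"dx":-300,"dy":-106,"dz":-10,"spin":16.5}]' ; python3 - <<'E'
from h import *
c=snap('wrist','wp1')
to((.464,-.296,.1),yd=-12.5)
a=ld('wf1')['frame']
cv2.imwrite('pics/w2.png',np.hstack([cv2.resize(f[:,:,::-1],(400,300)) for f in(a,c['frame'])]))
E
```

```text
time: 2.17
position: [0.4356, -0.1056, 0.2607]
tool_rot: [-2.449, -1.967, -0.003]
ft_force: [0.3, 2.1, -0.5]
grip_width: 0.998
grip_force: 0.0
t 2.22 pos [ 0.4359 -0.1042  0.2604] heading y -12.3 tilt [ 0.     0.001 -1.   ] q7 [-0.48 -0.19  0.58  1.84  0.1   1.46 -0.14] F [-0.   1.1 -0.3]
(0.464, -0.296, 0.1) -> [-181.6   68.3  160.2]
spin 0.19564284304955493$[0]: bad value
```

View pics/w2.png

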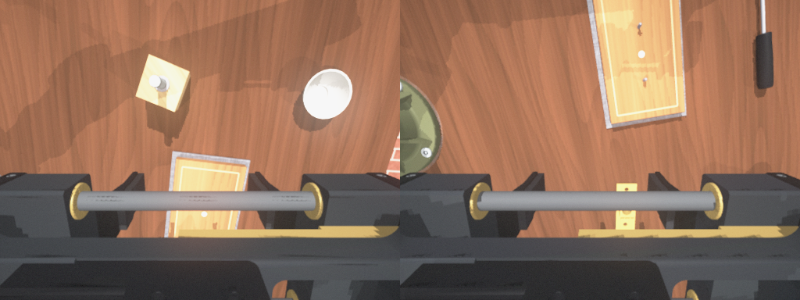

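The first call was refused because spin was missing. The view at right shows the front with the spot at about (642,54) in the mosaic, while the plate is half hidden behind the gripper bar. I'll go past the plate to see it clearly.

```bash
python3 -m jog '[{"claw":87,"dx":-150,"dy":68,"dz":30,"spin":0},{"claw":87,"dx":-150,"dy":68,"dz":30,"spin":0},{"claw":87,"dx":-150,"dy":68,"dz":30,"spin":0},{"claw":87,"dx":-150,"dy":68,"dz":30,"spin":0},{"claw":87,"dx":-320,"dy":68,"dz":60,"spin":0},{"claw":87,"dx":-320,"dy":68,"dz":60,"spin":0},{"claw":87,"dx":-320,"dy":68,"dz":60,"spin":0},{"claw":87,"dx":-320,"dy":68,"dz":60,"spin":0},{"claw":87,"dx":-320,"dy":68,"dz":60,"spin":0},{"claw":87,"dx":-320,"dy":68,"dz":60,"spin":0},{"claw":87,"dx":-320,"dy":68,"dz":60,"spin":0}]' && python3 - <<'E'
from h import *
c=snap('wrist','wp2')
to((.464,-.296,.1),yd=-12.5)
E
python3 -m jog '[{"claw":87,"dx":70,"dy":0,"dz":0,"spin":0},{"claw":87,"dx":70,"dy":0,"dz":0,"spin":0},{"claw":87,"dx":70,"dy":0,"dz":0,"spin":0}]' && python3 - <<'E'
from h import *
c=snap('wrist','wp3')
to((.464,-.296,.1),yd=-12.5)
a=ld('wp2');b=ld('wp1');d=ld('wrist1')
def cr(f,q,r=None):
    p=f['T'];w=np.linalg.inv(p)@np.append(q,1);w=f['K']@w[:3];u,v=(w[:2]/w[2]).astype(int)
    u=max(u,50);v=max(v,38);x,y=u-50,v-38;print(x,y);g=f['frame'][y:y+75,x:x+100,::-1];g=cv2.copyMakeBorder(g,0,75-g.shape[0],0,100-g.shape[1],0)
    return cv2.resize(g,(400,300),interpolation=cv2.INTER_CUBIC)
P=(.464,-.296,.021);S=(.549,.02,.024)
cv2.imwrite('pics/w3.png',np.vstack([np.hstack([cr(a,P),cr(c,P)]),np.hstack([cr(b,S),cr(a,S)])]))
E
```

```text
time: 3.13
position: [0.4349, -0.4311, 0.1992]
tool_rot: [-2.445, -1.969, -0.0]
ft_force: [0.1, 0.3, -0.4]
grip_width: 0.993
grip_force: 0.0
t 3.18 pos [ 0.4355 -0.4304  0.1997] heading y -12.2 tilt [-0.     0.002 -1.   ] q7 [-0.01  0.33  0.93  1.58 -0.27  1.37  0.74] F [0.8 0.3 0.7]
(0.464, -0.296, 0.1) -> [137.2  -0.5  99.9]
spin 0.3036310457976157
time: 3.43
position: [0.4536, -0.355, 0.2]
tool_rot: [-2.433, -1.982, -0.01]
ft_force: [1.3, 1.0, -0.0]
grip_width: 0.998
grip_force: 0.0
t 3.48 pos [ 0.4526 -0.3579  0.2004] heading y -11.8 tilt [ 0.002  0.004 -1.   ] q7 [-0.18  0.23  0.93  1.67 -0.19  1.34  0.58] F [0.1 0.4 0.4]
(0.464, -0.296, 0.1) -> [ 62.5  -1.6 100.7]
spin 0.7355765422043419
201 30
199 94
258 31
218 0
```

View pics/w3.png

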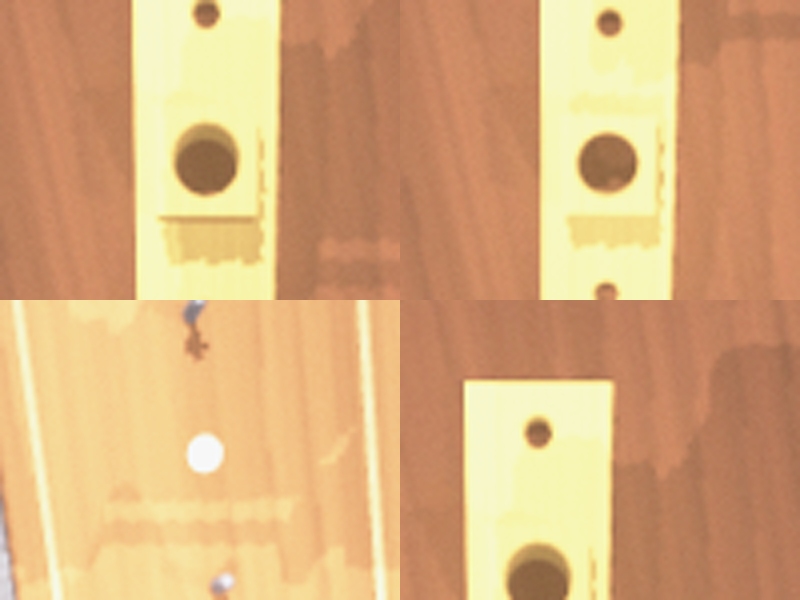

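The plate is shown in two wrist views. The bore is at crop pixels (206,160) and (207,163), and the holes at (209,22) and (206,291). The spot is at (205,153) in the third crop.

```bash
python3 - <<'E'
from h import *
a=ld('wp2');c=ld('wp3');b=ld('wp1');s0=ld('side0');t0=ld('top0')
f=lambda o,x,y:(o[0]+(x+.5)/4-.5,o[1]+(y+.5)/4-.5)
A=f((201,30),206,160);C=f((199,94),207,163)
print('bore tri',tri([(a,*A),(c,*C)]).round(4),'on z.021',p3(a,*A,z=.021).round(4),p3(c,*C,z=.021).round(4))
h1=p3(c,*f((199,94),209,22),z=.005);h2=p3(c,*f((199,94),206,291),z=.005);print('holes',h1.round(4),h2.round(4),((h1+h2)/2).round(4),np.degrees(np.arctan2(*(h1-h2)[:2])))
S=f((258,31),205,153);print('spot wp1',p3(b,*S,z=.024).round(4),p3(b,*f((258,31),222,282),z=.04).round(4))
to((.464,-.296,.1))
E
```

```text
bore tri [ 0.4645 -0.298   0.0215] on z.021 [ 0.4647 -0.2979  0.021 ] [ 0.4644 -0.298   0.021 ]
holes [ 0.4744 -0.253   0.005 ] [ 0.4548 -0.3424  0.005 ] [ 0.4646 -0.2977  0.005 ] 12.357526317142929
spot wp1 [0.5498 0.0208 0.024 ] [ 0.5452 -0.025   0.04  ]
t 3.48 pos [ 0.4526 -0.3579  0.2004] heading y -11.8 tilt [ 0.002  0.004 -1.   ] q7 [-0.18  0.23  0.93  1.67 -0.19  1.34  0.58] F [0.1 0.4 0.4]
(0.464, -0.296, 0.1) -> [ 62.5  -1.6 100.7]
```

```bash
python3 -m jog '[{"claw":87,"dx":61,"dy":-1,"dz":110,"spin":0.5},{"claw":87,"dx":61,"dy":-1,"dz":110,"spin":0.5},{"claw":87,"dx":61,"dy":-1,"dz":110,"spin":0.5},{"claw":87,"dx":61,"dy":-1,"dz":110,"spin":0.5},{"claw":87,"dx":61,"dy":-1,"dz":110,"spin":0.5},{"claw":87,"dx":61,"dy":-1,"dz":110,"spin":0.5}]' && python3 - <<'E'
from h import *
for _ in range(3): snap('wrist'); to((.4645,-.298,.022),yd=-12.4)
E
```

```text
time: 3.98
position: [0.4615, -0.3052, 0.0915]
tool_rot: [2.455, 1.958, 0.001]
ft_force: [0.5, 0.1, 0.2]
grip_width: 1.0
grip_force: 0.0
t 4.03 pos [ 0.4616 -0.3062  0.0922] heading y -12.9 tilt [ 0.003 -0.002 -1.   ] q7 [-0.24  0.27  0.89  1.85 -0.23  1.12  0.51] F [-0.2  0.1  0. ]
(0.4645, -0.298, 0.022) -> [ 8.7  0.7 70.2]
spin -0.5193944335320992
t 4.08 pos [ 0.4616 -0.3066  0.0924] heading y -13.0 tilt [ 0.003 -0.002 -1.   ] q7 [-0.24  0.27  0.89  1.85 -0.23  1.12  0.51] F [-0.7  0.4 -0. ]
(0.4645, -0.298, 0.022) -> [ 9.1  0.6 70.4]
spin -0.5667645494798279
t 4.13 pos [ 0.4615 -0.3067  0.0924] heading y -13.0 tilt [ 0.003 -0.002 -1.   ] q7 [-0.24  0.27  0.89  1.85 -0.23  1.12  0.51] F [ 0.6 -0.3 -0.2]
(0.4645, -0.298, 0.022) -> [ 9.2  0.7 70.4]
spin -0.5950484929135627
```

```bash
python3 -m jog '[{"claw":87,"dx":9,"dy":0.7,"dz":40,"spin":-0.5},{"claw":87,"dx":9,"dy":0.7,"dz":60,"spin":-0.5},{"claw":87,"dx":9,"dy":0.7,"dz":70.5,"spin":-0.5},{"claw":87,"dx":9,"dy":0.7,"dz":70.5,"spin":-0.5},{"claw":87,"dx":9,"dy":0.7,"dz":70.5,"spin":-0.5},{"claw":87,"dx":9,"dy":0.7,"dz":70.5,"spin":-0.5}]' && python3 - <<'E'
from h import *
to((.4645,-.298,.022),yd=-12.4)
E
python3 -m jog '[{"claw":20,"dx":0,"dy":0,"dz":0,"spin":0},{"claw":20,"dx":0,"dy":0,"dz":0,"spin":0},{"claw":20,"dx":0,"dy":0,"dz":0,"spin":0},{"claw":20,"dx":0,"dy":0,"dz":0,"spin":0},{"claw":20,"dx":0,"dy":0,"dz":0,"spin":0},{"claw":20,"dx":0,"dy":0,"dz":0,"spin":0},{"claw":20,"dx":0,"dy":0,"dz":0,"spin":0},{"claw":20,"dx":0,"dy":0,"dz":0,"spin":0},{"claw":20,"dx":0,"dy":0,"dz":0,"spin":0},{"claw":20,"dx":0,"dy":0,"dz":0,"spin":0}]' 25; python3 - <<'E'
from h import *
to((.4645,-.298,.022),yd=-12.4)
E
```

```text
time: 4.63
position: [0.4642, -0.298, 0.0217]
tool_rot: [2.448, 1.965, 0.002]
ft_force: [0.7, -0.2, 0.1]
grip_width: 0.998
grip_force: 0.0
t 4.63 pos [ 0.4642 -0.298   0.0217] heading y -12.5 tilt [ 0.003 -0.001 -1.   ] q7 [-0.2   0.36  0.84  1.92 -0.32  1.    0.57] F [ 0.7 -0.2  0.1]
(0.4645, -0.298, 0.022) -> [ 0.   0.3 -0.3]
spin -0.09869834502724473
time: 5.47
position: [0.4631, -0.2965, 0.0199]
tool_rot: [-2.449, -1.968, -0.0]
ft_force: [1.0, -0.4, -0.5]
grip_width: 0.325
grip_force: 0.0
t 5.47 pos [ 0.4631 -0.2965  0.0199] heading y -12.4 tilt [-0.  0. -1.] q7 [-0.2   0.36  0.84  1.92 -0.32  1.    0.57] F [ 1.  -0.4 -0.5]
(0.4645, -0.298, 0.022) -> [-1.2  1.7 -2.1]
spin -0.042734040217141
```

```bash
python3 -m jog '[{"claw":20,"dx":0,"dy":0,"dz":0,"spin":0},{"claw":20,"dx":0,"dy":0,"dz":0,"spin":0},{"claw":20,"dx":0,"dy":0,"dz":0,"spin":0},{"claw":20,"dx":0,"dy":0,"dz":0,"spin":0}]'; python3 - <<'E'
from h import *
to((.4645,-.298,.022),yd=-12.4)
snap('side','side1');
cv2.imwrite('pics/s1.png',cv2.resize(ld('side1')['frame'][250:384,130:290,::-1],(640,536)))
E
```

```text
time: 5.8
position: [0.4632, -0.2965, 0.02]
tool_rot: [2.449, 1.968, 0.0]
ft_force: [0.1, -0.2, -0.1]
grip_width: 0.236
grip_force: 0.0
t 5.8 pos [ 0.4632 -0.2965  0.02  ] heading y -12.4 tilt [ 0.  0. -1.] q7 [-0.2   0.36  0.84  1.92 -0.32  1.    0.57] F [ 0.1 -0.2 -0.1]
(0.4645, -0.298, 0.022) -> [-1.2  1.6 -2. ]
spin -0.04455516228979661
```

View pics/s1.png

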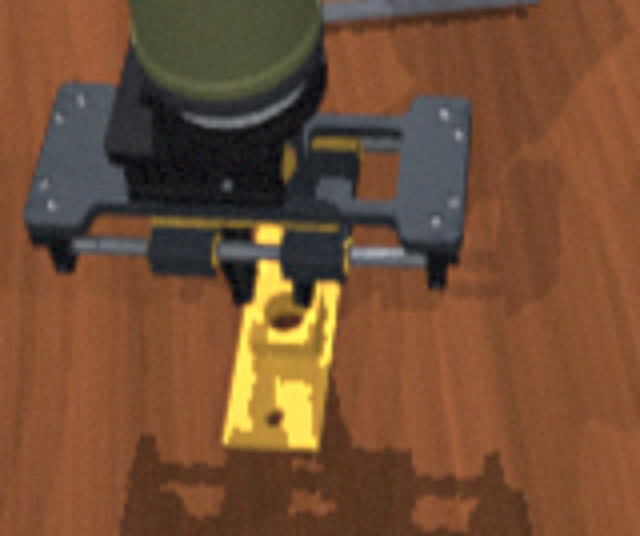

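The fingers have closed without touching the collar. They look too far towards +y or too high: their tips are at crop (243,295) and (303,300), with the bore at (285,312). I'll check the real tip position by depth.

```bash
python3 - <<'E'
from h import *
d=ld('side1')
for x,y in((243,293),(243,280),(303,298),(303,285),(285,310),(285,340)):
    u,v=130+x/4,250+y/4; print(x,y,p3(d,u,v).round(4),p3(d,u,v,z=.006).round(4),p3(d,u,v,z=.021).round(4))
t=snap('top','top1')
E
```

```text
243 293 [ 0.448  -0.3033  0.0548] [ 0.4445 -0.2755  0.006 ] [ 0.4455 -0.2841  0.021 ]
243 280 [ 0.4492 -0.3028  0.0658] [ 0.4449 -0.2682  0.006 ] [ 0.446  -0.2769  0.021 ]
303 298 [ 0.476  -0.3105  0.0543] [ 0.4743 -0.2834  0.006 ] [ 0.4749 -0.2918  0.021 ]
303 285 [ 0.477  -0.3104  0.0662] [ 0.475  -0.2762  0.006 ] [ 0.4755 -0.2848  0.021 ]
285 310 [ 0.4648 -0.2883  0.0057] [ 0.4648 -0.2885  0.006 ] [ 0.4655 -0.2968  0.021 ]
285 340 [ 0.4642 -0.3123  0.0204] [ 0.4635 -0.3046  0.006 ] [ 0.4642 -0.3126  0.021 ]
```

```bash
python3 - <<'E'
from h import *
d=snap('wrist','w4')
for u,v in((100,30),(250,30),(400,40),(250,100)):
    print(u,v,p3(d,u,v).round(4))
print((np.array(get_state()['position'])).round(4), d['T'][:3,3].round(4))
s=ld('side1'); # gripper point cloud near the plate: lowest non-table points
v,u=np.mgrid[0:384,0:512];Z=s['depth'];K=s['K']
P=np.stack([(u-K[0,2])/K[0,0]*Z,(v-K[1,2])/K[1,1]*Z,Z],-1)@s['T'][:3,:3].T+s['T'][:3,3]
m=(abs(P[...,0]-.463)<.15)&(abs(P[...,1]+.3)<.15)&(P[...,2]>.028)&(P[...,2]<.3)
print(np.histogram(P[m][:,2],np.arange(.02,.3,.01)))
m0=(abs(P[...,0]-.463)<.15)&(abs(P[...,1]+.3)<.15)&(P[...,2]<.028)
print('table z',np.percentile(P[m0][:,2],[10,50,90]))
E
```

```text
100 30 [ 0.3907 -0.1448  0.0005]
250 30 [ 4.907e-01 -1.669e-01  3.000e-04]
400 40 [ 0.59   -0.1952  0.0008]
250 100 [ 4.809e-01 -2.110e-01  4.000e-04]
[ 0.4632 -0.2965  0.02  ] [ 0.478  -0.2272  0.2047]
(array([   0,    0,   32,   30,   32,   20,   13,   13,    6,   54,  356,
        626,  304, 1767,  208,   89,   30,    4,  104,  383,  306,   12,
        216,  137,  246,  175,  193]), array([0.02, 0.03, 0.04, 0.05, 0.06, 0.07, 0.08, 0.09, 0.1 , 0.11, 0.12,
       0.13, 0.14, 0.15, 0.16, 0.17, 0.18, 0.19, 0.2 , 0.21, 0.22, 0.23,
       0.24, 0.25, 0.26, 0.27, 0.28, 0.29]))
table z [-0.0013136   0.00058456  0.00307898]
```

```bash
python3 - <<'E'
from h import *
a=ld('w4')['frame'];b=ld('top1')['frame'][190:280,300:420]
cv2.imwrite('pics/w5.png',np.hstack([cv2.resize(f[:,:,::-1],(400,300)) for f in(a,b)]))
E
```

```text
(no output)
```

View pics/w5.png

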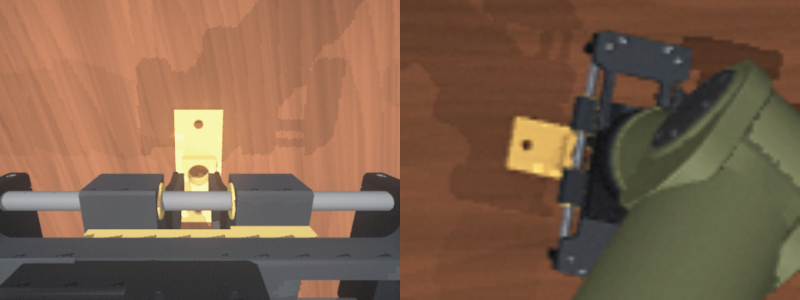

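The picture confirms it. The fingers straddle above the collar, and the whole gripper sits about 40 mm higher than the reported TCP implies. I'll measure the tip height exactly.

```bash
python3 - <<'E'
from h import *
s=ld('side1')
v,u=np.mgrid[0:384,0:512];Z=s['depth'];K=s['K']
P=np.stack([(u-K[0,2])/K[0,0]*Z,(v-K[1,2])/K[1,1]*Z,Z],-1)@s['T'][:3,:3].T+s['T'][:3,3]
m=(abs(P[...,0]-.463)<.06)&(abs(P[...,1]+.3)<.06)&(P[...,2]>.026)&(P[...,2]<.062)
for q,a,b in zip(P[m],u[m],v[m]): print(a,b,q.round(4)) if q[2]<.052 else 0
print('rows',[ (r,P[r,190].round(3).tolist()) for r in range(316,332)])
E
python3 -m jog '[{"claw":87,"dx":0,"dy":0,"dz":0,"spin":0},{"claw":87,"dx":0,"dy":0,"dz":0,"spin":0},{"claw":87,"dx":0,"dy":0,"dz":0,"spin":0},{"claw":87,"dx":0,"dy":0,"dz":0,"spin":0},{"claw":87,"dx":0,"dy":0,"dz":0,"spin":0},{"claw":87,"dx":0,"dy":0,"dz":0,"spin":0},{"claw":87,"dx":0,"dy":0,"dz":0,"spin":0},{"claw":87,"dx":0,"dy":0,"dz":0,"spin":0},{"claw":87,"dx":0,"dy":0,"dz":0,"spin":0},{"claw":87,"dx":0,"dy":0,"dz":0,"spin":0},{"claw":87,"dx":0,"dy":0,"dz":0,"spin":0},{"claw":87,"dx":0,"dy":0,"dz":0,"spin":0}]'
```

```text
194 316 [ 0.4547 -0.2852  0.0483]
194 317 [ 0.4544 -0.2856  0.0453]
193 318 [ 0.4527 -0.2904  0.0504]
194 318 [ 0.4542 -0.2871  0.0441]
194 319 [ 0.454  -0.2884  0.0427]
193 320 [ 0.4524 -0.2949  0.0508]
193 321 [ 0.4522 -0.296   0.049 ]
208 321 [ 0.4808 -0.3009  0.0491]
193 322 [ 0.4519 -0.2973  0.0475]
208 322 [ 0.4805 -0.3021  0.0474]
193 323 [ 0.4517 -0.2991  0.0471]
208 323 [ 0.4803 -0.3039  0.047 ]
188 324 [ 0.4423 -0.3014  0.0503]
190 324 [ 0.4461 -0.302   0.0502]
192 324 [ 0.4498 -0.3019  0.0489]
193 324 [ 0.4513 -0.2983  0.042 ]
204 324 [ 0.4727 -0.3068  0.0506]
208 324 [ 0.48   -0.304   0.0432]
188 325 [ 0.4422 -0.3033  0.0499]
189 325 [ 0.444  -0.3031  0.049 ]
190 325 [ 0.4459 -0.3034  0.049 ]
191 325 [ 0.4476 -0.3022  0.0462]
192 325 [ 0.4496 -0.3034  0.0478]
193 325 [ 0.4512 -0.3009  0.0427]
203 325 [ 0.4706 -0.3079  0.0495]
204 325 [ 0.4725 -0.3088  0.0506]
205 325 [ 0.4744 -0.3088  0.0499]
188 326 [ 0.4417 -0.3025  0.0447]
189 326 [ 0.4436 -0.3027  0.0446]
190 326 [ 0.4455 -0.3034  0.0452]
191 326 [ 0.4472 -0.3021  0.0424]
192 326 [ 0.4491 -0.3028  0.043 ]
204 326 [ 0.4722 -0.309   0.0471]
205 326 [ 0.474  -0.3083  0.0452]
206 326 [ 0.476  -0.3099  0.0475]
207 326 [ 0.4779 -0.3099  0.0471]
206 327 [ 0.4757 -0.3106  0.0451]
207 327 [ 0.4776 -0.3107  0.0447]
rows [(316, [0.449, -0.304, 0.082]), (317, [0.449, -0.302, 0.076]), (318, [0.449, -0.303, 0.074]), (319, [0.448, -0.302, 0.068]), (320, [0.448, -0.302, 0.066]), (321, [0.447, -0.302, 0.062]), (322, [0.447, -0.302, 0.058]), (323, [0.447, -0.303, 0.055]), (324, [0.446, -0.302, 0.05]), (325, [0.446, -0.303, 0.049]), (326, [0.446, -0.303, 0.045]), (327, [0.442, -0.28, -0.0]), (328, [0.442, -0.281, -0.002]), (329, [0.442, -0.284, -0.002]), (330, [0.442, -0.288, 0.003]), (331, [0.442, -0.289, 0.001])]
time: 6.95
position: [0.4632, -0.2965, 0.02]
tool_rot: [2.449, 1.968, 0.0]
ft_force: [0.1, 0.7, -0.1]
grip_width: 0.979
grip_force: 0.0
```

The tips are at z ≈ 0.043, which is 23 mm above the reported TCP. I'll descend another 34 mm with a force check.

```bash
python3 -m jog '[{"claw":87,"dx":-1.2,"dy":1.6,"dz":10,"spin":0},{"claw":87,"dx":-1.2,"dy":1.6,"dz":20,"spin":0},{"claw":87,"dx":-1.2,"dy":1.6,"dz":28,"spin":0},{"claw":87,"dx":-1.2,"dy":1.6,"dz":31,"spin":0},{"claw":87,"dx":-1.2,"dy":1.6,"dz":34,"spin":0},{"claw":87,"dx":-1.2,"dy":1.6,"dz":34,"spin":0},{"claw":87,"dx":-1.2,"dy":1.6,"dz":34,"spin":0}]' && python3 -m jog '[{"claw":20,"dx":0,"dy":0,"dz":0,"spin":0},{"claw":20,"dx":0,"dy":0,"dz":0,"spin":0},{"claw":20,"dx":0,"dy":0,"dz":0,"spin":0},{"claw":20,"dx":0,"dy":0,"dz":0,"spin":0},{"claw":20,"dx":0,"dy":0,"dz":0,"spin":0},{"claw":20,"dx":0,"dy":0,"dz":0,"spin":0},{"claw":20,"dx":0,"dy":0,"dz":0,"spin":0},{"claw":20,"dx":0,"dy":0,"dz":0,"spin":0},{"claw":20,"dx":0,"dy":0,"dz":0,"spin":0},{"claw":20,"dx":0,"dy":0,"dz":0,"spin":0},{"claw":20,"dx":0,"dy":0,"dz":0,"spin":0},{"claw":20,"dx":0,"dy":0,"dz":0,"spin":0}]' 30
```

```text
time: 7.53
position: [0.4643, -0.2981, -0.0142]
tool_rot: [-2.449, -1.967, 0.0]
ft_force: [0.2, 0.2, -0.6]
grip_width: 1.003
grip_force: 0.0
time: 8.53
position: [0.4646, -0.298, -0.014]
tool_rot: [2.449, 1.968, 0.0]
ft_force: [0.6, -0.5, -0.7]
grip_width: 0.362
grip_force: 30.0
```

```bash
python3 -m jog '[{"claw":20,"dx":0,"dy":0,"dz":-20,"spin":0},{"claw":20,"dx":0,"dy":0,"dz":-60,"spin":0},{"claw":20,"dx":0,"dy":0,"dz":-100,"spin":0},{"claw":20,"dx":0,"dy":0,"dz":-100,"spin":0},{"claw":20,"dx":0,"dy":0,"dz":-100,"spin":0}]' && python3 - <<'E'
from h import *
to((.54,-.13,.17),(.549,.0205,.12),yd=-3)
E
```

```text
time: 8.95
position: [0.4657, -0.2985, 0.0876]
tool_rot: [2.447, 1.966, 0.004]
ft_force: [0.2, 0.6, -4.6]
grip_width: 0.363
grip_force: 30.0
t 8.95 pos [ 0.4657 -0.2985  0.0876] heading y -12.4 tilt [ 0.004 -0.001 -1.   ] q7 [-0.25  0.27  0.89  1.86 -0.24  1.12  0.51] F [ 0.2  0.6 -4.6]
(0.54, -0.13, 0.17) -> [180.6  36.6 -82.2]
(0.549, 0.0205, 0.12) -> [329.5  12.8 -32.2]
spin -9.43199604476682
```

```bash
python3 -m jog '[{"claw":20,"dx":180,"dy":36,"dz":-82,"spin":-9.4},{"claw":20,"dx":180,"dy":36,"dz":-82,"spin":-9.4},{"claw":20,"dx":180,"dy":36,"dz":-82,"spin":-9.4},{"claw":20,"dx":180,"dy":36,"dz":-82,"spin":-9.4},{"claw":20,"dx":180,"dy":36,"dz":-82,"spin":-9.4},{"claw":20,"dx":180,"dy":36,"dz":-82,"spin":-9.4},{"claw":20,"dx":180,"dy":36,"dz":-82,"spin":-9.4},{"claw":20,"dx":180,"dy":36,"dz":-82,"spin":-9.4},{"claw":20,"dx":180,"dy":36,"dz":-82,"spin":-9.4}]' && python3 - <<'E'
from h import *
c=snap('wrist','wf2')
to((.549,.0205,.12),yd=-3)
cv2.imwrite('pics/wf2c.png',cv2.resize(c['frame'][0:230,140:370,::-1],(690,690//1)[::1])[:600])
print(c['T'].round(3).tolist())
E
```

```text
time: 9.7
position: [0.5366, -0.1312, 0.1662]
tool_rot: [-2.281, -2.158, 0.004]
ft_force: [-0.1, 0.1, -3.7]
grip_width: 0.368
grip_force: 30.0
t 9.75 pos [ 0.5367 -0.1315  0.1665] heading y -3.2 tilt [-0.003 -0.    -1.   ] q7 [-0.52  0.16  0.79  1.76 -0.12  1.27  0.24] F [-0.6 -0.2 -4.2]
(0.549, 0.0205, 0.12) -> [152.4   3.9  46.4]
spin -0.19904292536543267
[[0.998, -0.052, -0.018, 0.541], [-0.055, -0.964, -0.261, -0.06], [-0.004, 0.261, -0.965, 0.351], [0.0, 0.0, 0.0, 1.0]]
```

View pics/wf2c.png

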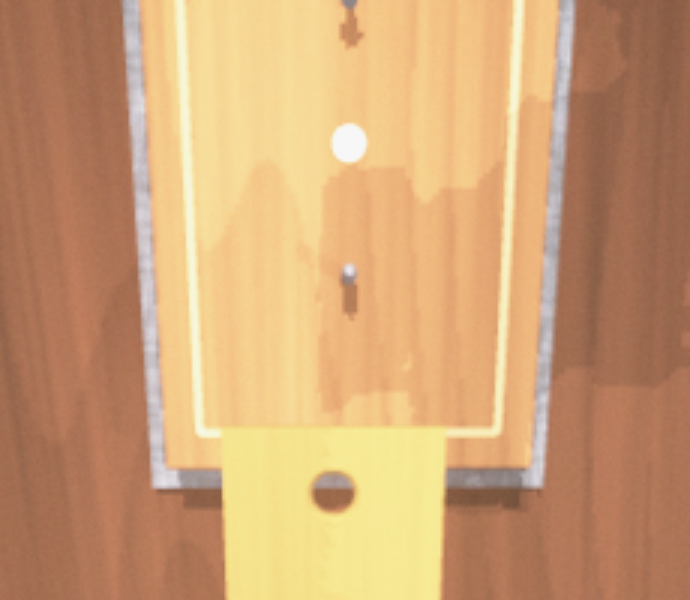

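The picture shows the spot at crop (349,143), the near stud's top at (348,271), and the held plate's front hole at (333,491) with its front edge at row 428 (3x, origin (140,0)).

```bash
python3 - <<'E'
from h import *
c=ld('wf2');f=lambda x,y:(140+(x+.5)/3-.5,(y+.5)/3-.5)
S=f(349,143);print('spot',p3(c,*S,z=.024).round(4),'depth',p3(c,*S).round(4))
print('tri with wp1',tri([(c,*S),(ld('wp1'),258+(205.5)/4-.5,31+153.5/4-.5)]).round(4))
print('stud top',p3(c,*f(348,268),z=.04).round(4))
tcp=np.array([.5366,-.1313,.1663]);h=np.radians(-3.2);y=np.array([np.cos(h),np.sin(h)]);x=np.array([-y[1],y[0]])
for n,p in(('hole',(333,491)),('cl',(221.5,428)),('cr',(446,428))):
    q=p3(c,*f(*p),z=tcp[2]+.019);qd=p3(c,*f(*p) if n=='hole' else f(p[0]+(8 if n=='cl' else -8),p[1]+8));e=(q-tcp)[:2];print(n,q.round(4),'tool xy mm',(e@x*1e3).round(1),(e@y*1e3).round(1),'depth z',qd[2].round(4))
to((.5495,.0205,.07),yd=-3)
E
```

```text
spot [0.5496 0.0206 0.024 ] depth [0.5496 0.0204 0.0251]
tri with wp1 [0.5497 0.0206 0.0243]
stud top [ 0.5468 -0.0244  0.04  ]
hole [ 0.5386 -0.0844  0.1853] tool xy mm 46.9 -0.6 depth z 0.0015
cl [ 0.5166 -0.0703  0.1853] tool xy mm 59.8 -23.4 depth z 0.1856
cr [ 0.5624 -0.0728  0.1853] tool xy mm 59.8 22.5 depth z 0.1855
t 9.75 pos [ 0.5367 -0.1315  0.1665] heading y -3.2 tilt [-0.003 -0.    -1.   ] q7 [-0.52  0.16  0.79  1.76 -0.12  1.27  0.24] F [-0.6 -0.2 -4.2]
(0.5495, 0.0205, 0.07) -> [152.5   4.5  96.4]
spin -0.19904292536543267
```

```bash
python3 -m jog '[{"claw":20,"dx":152.5,"dy":4.5,"dz":80,"spin":0},{"claw":20,"dx":152.5,"dy":4.5,"dz":80,"spin":0},{"claw":20,"dx":152.5,"dy":4.5,"dz":80,"spin":0},{"claw":20,"dx":152.5,"dy":4.5,"dz":80,"spin":0},{"claw":20,"dx":152.5,"dy":4.5,"dz":106,"spin":0},{"claw":20,"dx":152.5,"dy":4.5,"dz":116,"spin":0},{"claw":20,"dx":152.5,"dy":4.5,"dz":116,"spin":0},{"claw":20,"dx":152.5,"dy":4.5,"dz":116,"spin":0},{"claw":20,"dx":152.5,"dy":4.5,"dz":116,"spin":0}]' && python3 - <<'E'
from h import *
c=snap('wrist','wf3')
to((.5496,.0206,.034),yd=-3.2)
E
```

```text
time: 10.5
position: [0.5521, 0.0197, 0.0533]
tool_rot: [2.282, 2.156, 0.002]
ft_force: [0.7, -0.2, -2.5]
grip_width: 0.364
grip_force: 30.0
t 10.55 pos [0.5523 0.0201 0.0536] heading y -3.2 tilt [ 0.003  0.    -1.   ] q7 [-0.67  0.27  0.67  1.89 -0.2   1.04  0.02] F [ 0.2 -0.7 -3. ]
(0.5496, 0.0206, 0.034) -> [ 0.3 -2.8 19.6]
spin -0.028307527264246346
```

```bash
python3 -m jog '[{"claw":20,"dx":0.3,"dy":-2.8,"dz":10,"spin":0},{"claw":20,"dx":0.3,"dy":-2.8,"dz":20,"spin":0},{"claw":20,"dx":0.3,"dy":-2.8,"dz":22,"spin":0},{"claw":20,"dx":0.3,"dy":-2.8,"dz":22,"spin":0}]' && python3 - <<'E'
from h import *
to((.5496,.0206,.011),yd=-3.2)
E
```

```text
time: 10.88
position: [0.547, 0.0224, 0.0288]
tool_rot: [-2.279, -2.161, 0.003]
ft_force: [-0.5, 0.9, -3.0]
grip_width: 0.36
grip_force: 30.0
t 10.88 pos [0.547  0.0224 0.0288] heading y -3.1 tilt [-0.002 -0.    -1.   ] q7 [-0.66  0.3   0.66  1.92 -0.22  1.    0.04] F [-0.5  0.9 -3. ]
(0.5496, 0.0206, 0.011) -> [-1.6  2.7 17.8]
spin 0.14680501924206624
```

```bash
python3 -m jog '[{"claw":20,"dx":0,"dy":0,"dz":0,"spin":0},{"claw":20,"dx":0,"dy":0,"dz":0,"spin":0},{"claw":20,"dx":0,"dy":0,"dz":0,"spin":0},{"claw":20,"dx":0,"dy":0,"dz":0,"spin":0}]' && python3 - <<'E'
from h import *
c=snap('wrist','wf4')
to((.5496,.0206,.011),yd=-3.2)
E
```

```text
time: 11.22
position: [0.5485, 0.0226, 0.0303]
tool_rot: [2.279, 2.162, 0.001]
ft_force: [-0.7, 0.4, -4.6]
grip_width: 0.364
grip_force: 30.0
t 11.27 pos [0.5485 0.0226 0.0302] heading y -3.0 tilt [ 0.001  0.    -1.   ] q7 [-0.67  0.3   0.66  1.91 -0.22  1.    0.04] F [-0.5 -0.6 -4.9]
(0.5496, 0.0206, 0.011) -> [-1.9  1.2 19.2]
spin 0.1613201747383073
```

```bash
python3 -m jog '[{"claw":20,"dx":-1.9,"dy":1.2,"dz":0,"spin":0},{"claw":20,"dx":-1.9,"dy":1.2,"dz":0,"spin":0},{"claw":20,"dx":-1.9,"dy":1.2,"dz":0,"spin":0},{"claw":20,"dx":-1.9,"dy":1.2,"dz":4,"spin":0},{"claw":20,"dx":-1.9,"dy":1.2,"dz":8,"spin":0},{"claw":20,"dx":-1.9,"dy":1.2,"dz":10,"spin":0},{"claw":20,"dx":-1.9,"dy":1.2,"dz":10,"spin":0},{"claw":20,"dx":-1.9,"dy":1.2,"dz":10,"spin":0}]' && python3 - <<'E'
from h import *
to((.5496,.0206,.010),yd=-3.2)
E
```

```text
time: 11.93
position: [0.549, 0.0205, 0.0196]
tool_rot: [-2.279, -2.161, 0.001]
ft_force: [0.3, 0.7, -3.5]
grip_width: 0.368
grip_force: 30.0
t 11.93 pos [0.549  0.0205 0.0196] heading y -3.0 tilt [-0.001 -0.    -1.   ] q7 [-0.65  0.32  0.66  1.92 -0.23  0.98  0.05] F [ 0.3  0.7 -3.5]
(0.5496, 0.0206, 0.01) -> [0.1 0.6 9.6]
spin 0.1573231697227584
```

The plate underside is at about 0.0335, on the studs, with the force unchanged (still just the plate's weight). I'll lower it the rest of the way.

```bash
python3 -m jog '[{"claw":20,"dx":0,"dy":0.5,"dz":3,"spin":0},{"claw":20,"dx":0,"dy":0.5,"dz":6,"spin":0},{"claw":20,"dx":0,"dy":0.5,"dz":8.5,"spin":0},{"claw":20,"dx":0,"dy":0.5,"dz":9.3,"spin":0},{"claw":20,"dx":0,"dy":0.5,"dz":9.3,"spin":0},{"claw":20,"dx":0,"dy":0.5,"dz":9.3,"spin":0}]' && python3 - <<'E'
from h import *
to((.5496,.0206,.010),yd=-3.2)
E
```

```text
time: 12.43
position: [0.5498, 0.0205, 0.0106]
tool_rot: [-2.28, -2.162, 0.0]
ft_force: [-0.2, 0.5, -3.2]
grip_width: 0.365
grip_force: 30.0
t 12.43 pos [0.5498 0.0205 0.0106] heading y -3.0 tilt [-0. -0. -1.] q7 [-0.65  0.33  0.65  1.92 -0.24  0.96  0.06] F [-0.2  0.5 -3.2]
(0.5496, 0.0206, 0.01) -> [ 0.1 -0.2  0.6]
spin 0.15708594242774154
```

```bash
python3 -m jog '[{"claw":60,"dx":0,"dy":0,"dz":0,"spin":0},{"claw":60,"dx":0,"dy":0,"dz":0,"spin":0},{"claw":60,"dx":0,"dy":0,"dz":0,"spin":0},{"claw":60,"dx":0,"dy":0,"dz":0,"spin":0},{"claw":60,"dx":0,"dy":0,"dz":0,"spin":0},{"claw":60,"dx":0,"dy":0,"dz":-20,"spin":0},{"claw":60,"dx":0,"dy":0,"dz":-60,"spin":0},{"claw":60,"dx":0,"dy":0,"dz":-100,"spin":0},{"claw":60,"dx":0,"dy":0,"dz":-140,"spin":0},{"claw":60,"dx":0,"dy":0,"dz":-140,"spin":0},{"claw":60,"dx":0,"dy":0,"dz":-140,"spin":0}]' && python3 - <<'E'
from h import *
s=snap('side','side2')
v,u=np.mgrid[0:384,0:512];Z=s['depth'];K=s['K']
P=np.stack([(u-K[0,2])/K[0,0]*Z,(v-K[1,2])/K[1,1]*Z,Z],-1)@s['T'][:3,:3].T+s['T'][:3,3]
q=(P-np.array([.5496,.0206,0]));h=np.radians(-3.2);y=np.array([-np.sin(h),np.cos(h)]);x=np.array([np.cos(h),np.sin(h)])
a=q[...,:2]@x;b=q[...,:2]@y
pl=lambda c:print(c.sum(),np.median(P[c][:,2]).round(4))
k=abs(a)<.018
pl(k&(b>.025)&(b<.04));pl(k&(b<-.025)&(b>-.04));pl((abs(a)<.014)&(abs(b)<.014)&(P[...,2]>.035));pl(k&(b>.07)&(b<.1))
to((.4565,.2868,.1),(.42,.12,.2))
E
```

```text
time: 13.35
position: [0.5519, 0.0207, 0.1536]
tool_rot: [2.278, 2.16, 0.009]
ft_force: [-1.0, -0.6, -0.7]
grip_width: 0.688
grip_force: 0.0
30 0.0297
1818 0.4165
70 0.0449
105 0.024
t 13.4 pos [0.5503 0.0207 0.1515] heading y -3.0 tilt [ 0.002  0.001 -1.   ] q7 [-0.72  0.16  0.7   1.79 -0.11  1.23 -0.04] F [-0.2  0.2 -0.7]
(0.4565, 0.2868, 0.1) -> [ 260.7 -107.8   51.6]
(0.42, 0.12, 0.2) -> [  92.3 -135.3  -48.7]
```

The plate is flush: plate top at z=0.0297, collar top at 0.0449. Now the punch, with a look from close by at two places.

```bash
python3 -m jog '[{"claw":60,"dx":125,"dy":-100,"dz":-50,"spin":0},{"claw":60,"dx":125,"dy":-100,"dz":-50,"spin":0},{"claw":60,"dx":125,"dy":-100,"dz":-50,"spin":0},{"claw":60,"dx":125,"dy":-100,"dz":-50,"spin":0},{"claw":60,"dx":125,"dy":-100,"dz":-50,"spin":0},{"claw":60,"dx":125,"dy":-100,"dz":-50,"spin":0},{"claw":60,"dx":125,"dy":-100,"dz":-50,"spin":0},{"claw":60,"dx":125,"dy":-100,"dz":-50,"spin":0},{"claw":60,"dx":125,"dy":-100,"dz":-50,"spin":0}]' && python3 - <<'E'
from h import *
c=snap('wrist','wq1')
to((.4565,.2868,.1))
E
python3 -m jog '[{"claw":60,"dx":60,"dy":0,"dz":0,"spin":0},{"claw":60,"dx":60,"dy":0,"dz":0,"spin":0},{"claw":60,"dx":60,"dy":0,"dz":0,"spin":0},{"claw":60,"dx":60,"dy":0,"dz":0,"spin":0},{"claw":60,"dx":60,"dy":0,"dz":0,"spin":0}]' && python3 - <<'E'
from h import *
c=snap('wrist','wq2');a=ld('wq1')
to((.4565,.2868,.1))
def cr(f,q):
    w=np.linalg.inv(f['T'])@np.append(q,1);w=f['K']@w[:3];u,v=(w[:2]/w[2]).astype(int)
    x,y=max(u-50,0),max(v-65,0);print(x,y)
    return cv2.resize(f['frame'][y:y+130,x:x+100,::-1],(400,520),interpolation=cv2.INTER_CUBIC)
P=(.4565,.2868,.11)
cv2.imwrite('pics/wq.png',np.hstack([cr(a,P),cr(c,P)]))
E
```

```text
time: 14.15
position: [0.4568, 0.149, 0.1997]
tool_rot: [2.283, 2.158, -0.003]
ft_force: [-0.5, 0.1, 0.4]
grip_width: 0.686
grip_force: 0.0
t 14.2 pos [0.4568 0.1492 0.1998] heading y -3.2 tilt [-0.001 -0.001 -1.   ] q7 [-0.93 -0.06  0.54  1.87  0.03  1.33 -0.45] F [ 1.3 -0.3 -0.5]
(0.4565, 0.2868, 0.1) -> [137.5  -7.9  99.7]
time: 14.62
position: [0.46, 0.2093, 0.2003]
tool_rot: [2.28, 2.16, -0.002]
ft_force: [0.8, 0.4, -0.1]
grip_width: 0.689
grip_force: 0.0
t 14.67 pos [0.46   0.2091 0.2004] heading y -3.1 tilt [-0.    -0.001 -1.   ] q7 [-0.98  0.    0.5   1.82  0.    1.32 -0.53] F [ 0.1  0.1 -0.2]
(0.4565, 0.2868, 0.1) -> [ 77.5  -7.8 100.3]
192 0
193 51
```

View pics/wq.png

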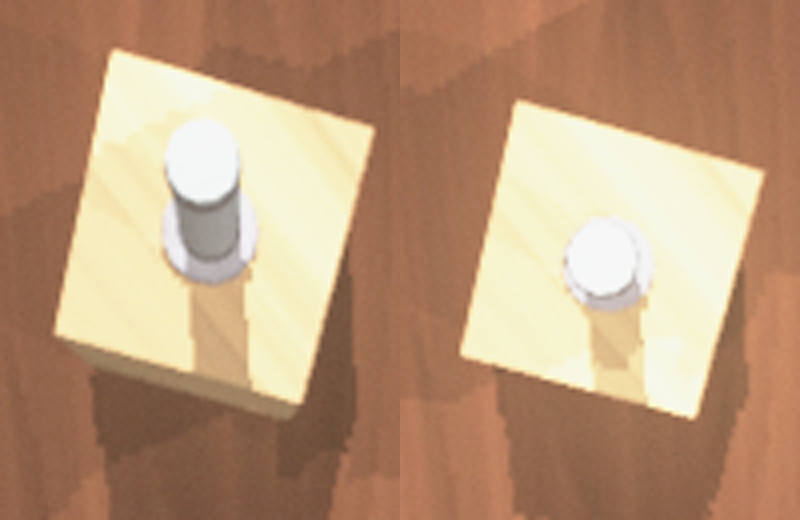

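The cap is at crop (203,159) in the first view and (203,258) in the second. The flange is at (210,238) and (208,264).

```bash
python3 - <<'E'
from h import *
a=ld('wq1');c=ld('wq2')
f=lambda o,x,y:(o[0]+(x+.5)/4-.5,o[1]+(y+.5)/4-.5)
A=f((192,0),203,159);C=f((193,51),203,258)
print('cap',tri([(a,*A),(c,*C)]).round(4),p3(a,*A,z=.136).round(4),p3(c,*C,z=.136).round(4),p3(c,*C).round(4))
A=f((192,0),210,238);C=f((193,51),208,264)
print('fl',tri([(a,*A),(c,*C)]).round(4),p3(a,*A,z=.076).round(4),p3(c,*C,z=.076).round(4))
to((.457,.286,.2))
E
```

```text
cap [0.4569 0.2876 0.137 ] [0.4569 0.2879 0.136 ] [0.457  0.2877 0.136 ] [0.457  0.2877 0.1365]
fl [0.4565 0.288  0.0647] [0.4566 0.2856 0.076 ] [0.4567 0.2877 0.076 ]
t 14.67 pos [0.46   0.2091 0.2004] heading y -3.1 tilt [-0.    -0.001 -1.   ] q7 [-0.98  0.    0.5   1.82  0.    1.32 -0.53] F [ 0.1  0.1 -0.2]
(0.457, 0.286, 0.2) -> [76.6 -7.2  0.3]
```

```bash
python3 -m jog '[{"claw":60,"dx":78.3,"dy":-7.3,"dz":0,"spin":0},{"claw":60,"dx":78.3,"dy":-7.3,"dz":0,"spin":0},{"claw":60,"dx":78.3,"dy":-7.3,"dz":30,"spin":0},{"claw":60,"dx":78.3,"dy":-7.3,"dz":60,"spin":0},{"claw":60,"dx":78.3,"dy":-7.3,"dz":60,"spin":0},{"claw":60,"dx":78.3,"dy":-7.3,"dz":60,"spin":0},{"claw":60,"dx":78.3,"dy":-7.3,"dz":60,"spin":0},{"claw":60,"dx":78.3,"dy":-7.3,"dz":60,"spin":0}]' && python3 - <<'E'
from h import *
to((.4569,.2877,.065))
E
```

```text
time: 15.33
position: [0.4582, 0.2891, 0.143]
tool_rot: [2.281, 2.16, 0.006]
ft_force: [0.5, 0.3, 0.8]
grip_width: 0.689
grip_force: 0.0
t 15.33 pos [0.4582 0.2891 0.143 ] heading y -3.1 tilt [ 0.003  0.002 -1.   ] q7 [-1.03  0.13  0.45  1.82 -0.06  1.21 -0.61] F [0.5 0.3 0.8]
(0.4569, 0.2877, 0.065) -> [-1.7 -1.4 78. ]
```

```bash
python3 -m jog '[{"claw":60,"dx":-0.5,"dy":-0.5,"dz":30,"spin":0},{"claw":60,"dx":-0.5,"dy":-0.5,"dz":55,"spin":0},{"claw":60,"dx":-0.5,"dy":-0.5,"dz":75,"spin":0},{"claw":60,"dx":-0.5,"dy":-0.5,"dz":75,"spin":0},{"claw":60,"dx":-0.5,"dy":-0.5,"dz":75,"spin":0},{"claw":60,"dx":-0.5,"dy":-0.5,"dz":75,"spin":0},{"claw":60,"dx":-0.5,"dy":-0.5,"dz":75,"spin":0},{"claw":60,"dx":-0.5,"dy":-0.5,"dz":75,"spin":0}]' && python3 - <<'E'
from h import *
to((.4569,.2877,.065))
E
```

```text
time: 16.0
position: [0.4572, 0.2895, 0.0675]
tool_rot: [-2.28, -2.162, -0.005]
ft_force: [1.0, 0.5, 0.2]
grip_width: 0.688
grip_force: 0.0
t 16.0 pos [0.4572 0.2895 0.0675] heading y -3.0 tilt [ 0.002  0.002 -1.   ] q7 [-1.01  0.2   0.44  1.9  -0.1   1.06 -0.58] F [1.  0.5 0.2]
(0.4569, 0.2877, 0.065) -> [-1.8 -0.3  2.5]
```

```bash
python3 -m jog '[{"claw":60,"dx":-1.7,"dy":-0.3,"dz":2.5,"spin":0},{"claw":60,"dx":-1.7,"dy":-0.3,"dz":2.5,"spin":0},{"claw":60,"dx":-1.7,"dy":-0.3,"dz":2.5,"spin":0},{"claw":60,"dx":-1.7,"dy":-0.3,"dz":2.5,"spin":0},{"claw":5,"dx":-1.7,"dy":-0.3,"dz":2.5,"spin":0},{"claw":5,"dx":-1.7,"dy":-0.3,"dz":2.5,"spin":0},{"claw":5,"dx":-1.7,"dy":-0.3,"dz":2.5,"spin":0},{"claw":5,"dx":-1.7,"dy":-0.3,"dz":2.5,"spin":0},{"claw":5,"dx":-1.7,"dy":-0.3,"dz":2.5,"spin":0},{"claw":5,"dx":-1.7,"dy":-0.3,"dz":2.5,"spin":0},{"claw":5,"dx":-1.7,"dy":-0.3,"dz":2.5,"spin":0},{"claw":5,"dx":-1.7,"dy":-0.3,"dz":2.5,"spin":0},{"claw":5,"dx":-1.7,"dy":-0.3,"dz":2.5,"spin":0},{"claw":5,"dx":-1.7,"dy":-0.3,"dz":2.5,"spin":0},{"claw":5,"dx":-1.7,"dy":-0.3,"dz":2.5,"spin":0},{"claw":5,"dx":-1.7,"dy":-0.3,"dz":2.5,"spin":0}]' 35 && python3 - <<'E'
from h import *
to((.4569,.2877,.065))
E
```

```text
time: 17.33
position: [0.4558, 0.287, 0.0632]
tool_rot: [2.28, 2.162, 0.0]
ft_force: [2.0, -0.3, -0.6]
grip_width: 0.172
grip_force: 35.0
t 17.33 pos [0.4558 0.287  0.0632] heading y -3.0 tilt [ 0.  0. -1.] q7 [-1.01  0.21  0.44  1.9  -0.1   1.05 -0.58] F [ 2.  -0.3 -0.6]
(0.4569, 0.2877, 0.065) -> [ 0.8  1.  -1.8]
```

```bash
python3 -m jog '[{"claw":5,"dx":0,"dy":0,"dz":-15,"spin":0},{"claw":5,"dx":0,"dy":0,"dz":-35,"spin":0},{"claw":5,"dx":0,"dy":0,"dz":-60,"spin":0},{"claw":5,"dx":0,"dy":0,"dz":-95,"spin":0},{"claw":5,"dx":0,"dy":0,"dz":-95,"spin":0},{"claw":5,"dx":0,"dy":0,"dz":-95,"spin":0},{"claw":5,"dx":0,"dy":0,"dz":-95,"spin":0},{"claw":5,"dx":0,"dy":0,"dz":-95,"spin":0}]' && python3 - <<'E'
from h import *
to((.5496,.0200,.15))
E
```

```text
time: 18.0
position: [0.4546, 0.2863, 0.1565]
tool_rot: [-2.279, -2.162, 0.005]
ft_force: [-0.2, 0.6, -1.9]
grip_width: 0.177
grip_force: 35.0
t 18.0 pos [0.4546 0.2863 0.1565] heading y -3.0 tilt [-0.002 -0.002 -1.   ] q7 [-1.03  0.11  0.45  1.8  -0.05  1.24 -0.62] F [-0.2  0.6 -1.9]
(0.5496, 0.02, 0.15) -> [-260.9  109.     6.8]
```

```bash
python3 -m jog '[{"claw":5,"dx":-261,"dy":109,"dz":10,"spin":0},{"claw":5,"dx":-261,"dy":109,"dz":10,"spin":0},{"claw":5,"dx":-261,"dy":109,"dz":10,"spin":0},{"claw":5,"dx":-261,"dy":109,"dz":10,"spin":0},{"claw":5,"dx":-261,"dy":109,"dz":10,"spin":0},{"claw":5,"dx":-261,"dy":109,"dz":10,"spin":0},{"claw":5,"dx":-261,"dy":109,"dz":10,"spin":0},{"claw":5,"dx":-261,"dy":109,"dz":10,"spin":0},{"claw":5,"dx":-261,"dy":109,"dz":30,"spin":0},{"claw":5,"dx":-261,"dy":109,"dz":30,"spin":0},{"claw":5,"dx":-261,"dy":109,"dz":30,"spin":0},{"claw":5,"dx":-261,"dy":109,"dz":30,"spin":0},{"claw":5,"dx":-261,"dy":109,"dz":30,"spin":0},{"claw":5,"dx":-261,"dy":109,"dz":30,"spin":0}]' && python3 - <<'E'
from h import *
to((.5496,.0200,.11))
s=snap('side','side3');snap('wrist','w6')
def px(f,q):
    w=np.linalg.inv(f['T'])@np.append(q,1);w=f['K']@w[:3];return (w[:2]/w[2]).round(1)
p=get_state()['position'];print(px(s,(p[0],p[1]+.001,p[2]-.049)),px(s,(.5496,.0206,.045)))
u,v=px(s,(.5496,.0206,.07)).astype(int);print(u,v);x0,y0=u-40,v-40
cv2.imwrite('pics/s3.png',cv2.resize(s['frame'][y0:y0+75,x0:x0+80,::-1],(640,600),interpolation=cv2.INTER_CUBIC))
E
```

```text
time: 19.17
position: [0.551, 0.0212, 0.1288]
tool_rot: [2.278, 2.163, 0.001]
ft_force: [-0.7, -0.2, -1.2]
grip_width: 0.174
grip_force: 35.0
t 19.17 pos [0.551  0.0212 0.1288] heading y -3.0 tilt [ 0.001  0.    -1.   ] q7 [-0.7   0.18  0.68  1.81 -0.12  1.19 -0.03] F [-0.7 -0.2 -1.2]
(0.5496, 0.02, 0.11) -> [-1.2 -1.4 18.8]
[223.6 190.9] [223.9 201.3]
223 194
```

View pics/s3.png

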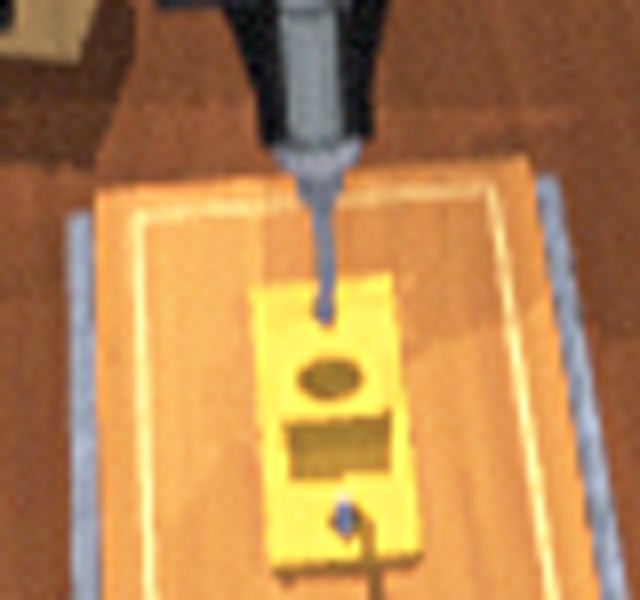

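The punch is gripped upright, with its tip at crop (323,322). The plate is seated: its bore is at (330,380) and a stud shows through the near hole. The tip is a little lower than predicted, so I'll measure it by depth.

```bash
python3 - <<'E'
from h import *
s=ld('side3')
for x,y in((323,315),(323,300),(322,270),(322,240),(320,210),(320,155),(315,120),(315,60),(268,135),(370,130)):
    u,v=183+(x+.5)/8-.5,154+(y+.5)/8-.5; r=s['depth'][int(round(v)),int(round(u))];K=s['K']
    print(x,y,(s['T'][:3,:3]@(np.array([(u-K[0,2])/K[0,0],(v-K[1,2])/K[1,1],1])*r)+s['T'][:3,3]).round(4))
E
```

```text
323 315 [0.5514 0.0621 0.0339]
323 300 [0.5492 0.0202 0.081 ]
322 270 [0.5494 0.0177 0.0959]
322 240 [0.5502 0.0194 0.1066]
320 210 [0.5502 0.018  0.12  ]
320 155 [0.5511 0.0137 0.1454]
315 120 [0.5508 0.0187 0.1545]
315 60 [0.5518 0.0142 0.1807]
268 135 [0.5365 0.0103 0.1582]
370 130 [0.5656 0.0089 0.1568]
```

The dark end at (323,322) is the far stud behind, not the tip. The real tip is at about row 300, which agrees with the prediction (tip = TCP z − 0.049). I'll lower it in stages.

```bash
python3 -m jog '[{"claw":5,"dx":-0.8,"dy":-0.6,"dz":15,"spin":0},{"claw":5,"dx":-0.8,"dy":-0.6,"dz":30,"spin":0},{"claw":5,"dx":-0.8,"dy":-0.6,"dz":42,"spin":0},{"claw":5,"dx":-0.8,"dy":-0.6,"dz":48,"spin":0},{"claw":5,"dx":-0.8,"dy":-0.6,"dz":48,"spin":0},{"claw":5,"dx":-0.8,"dy":-0.6,"dz":48,"spin":0},{"claw":5,"dx":-0.8,"dy":-0.6,"dz":48,"spin":0},{"claw":5,"dx":-0.8,"dy":-0.6,"dz":48,"spin":0}]' && python3 - <<'E'
from h import *
s=snap('wrist');to((.5500,.0200,.066))
E
```

```text
time: 19.93
position: [0.5508, 0.0199, 0.081]
tool_rot: [2.279, 2.161, 0.002]
ft_force: [0.1, -0.3, -2.2]
grip_width: 0.171
grip_force: 35.0
t 19.98 pos [0.5507 0.0199 0.081 ] heading y -3.0 tilt [ 0.001  0.    -1.   ] q7 [-0.68  0.23  0.67  1.87 -0.16  1.1   0.  ] F [ 0.5 -0.  -1.6]
(0.55, 0.02, 0.066) -> [ 0.1 -0.7 15. ]
```

```bash
python3 -m jog '[{"claw":5,"dx":0,"dy":-0.6,"dz":3,"spin":0},{"claw":5,"dx":0,"dy":-0.6,"dz":6,"spin":0},{"claw":5,"dx":0,"dy":-0.6,"dz":6,"spin":0},{"claw":5,"dx":0,"dy":-0.6,"dz":6,"spin":0},{"claw":5,"dx":0,"dy":-0.6,"dz":6,"spin":0},{"claw":5,"dx":0,"dy":-0.6,"dz":6,"spin":0}]' && python3 -m jog '[{"claw":5,"dx":0,"dy":0,"dz":2,"spin":0},{"claw":5,"dx":0,"dy":0,"dz":4,"spin":0},{"claw":5,"dx":0,"dy":0,"dz":4,"spin":0},{"claw":5,"dx":0,"dy":0,"dz":4,"spin":0},{"claw":5,"dx":0,"dy":0,"dz":4,"spin":0},{"claw":5,"dx":0,"dy":0,"dz":4,"spin":0}]'; python3 - <<'E'
from h import *
F=[]
for _ in range(6): snap('wrist');F.append(get_state()['ft_force'])
print(np.mean(F,0).round(2));to((.5500,.0200,.066))
E
```

```text
time: 20.48
position: [0.5495, 0.0198, 0.0742]
tool_rot: [2.28, 2.162, 0.0]
ft_force: [-0.5, 0.7, -0.1]
grip_width: 0.176
grip_force: 35.0
time: 20.98
position: [0.5498, 0.0199, 0.0705]
tool_rot: [2.279, 2.161, 0.001]
ft_force: [-0.3, -0.5, 1.1]
grip_width: 0.175
grip_force: 35.0
[0.86 0.06 1.03]
t 21.28 pos [0.5498 0.0198 0.0703] heading y -3.0 tilt [ 0.001  0.    -1.   ] q7 [-0.67  0.25  0.67  1.88 -0.17  1.08  0.01] F [ 0.7 -0.7  1. ]
(0.55, 0.02, 0.066) -> [0.2 0.2 4.3]
```

```bash
python3 -m jog '[{"claw":5,"dx":0,"dy":0,"dz":2,"spin":0},{"claw":5,"dx":0,"dy":0,"dz":4,"spin":0},{"claw":5,"dx":0,"dy":0,"dz":4,"spin":0},{"claw":5,"dx":0,"dy":0,"dz":4,"spin":0},{"claw":5,"dx":0,"dy":0,"dz":4,"spin":0},{"claw":5,"dx":0,"dy":0,"dz":4,"spin":0},{"claw":5,"dx":0,"dy":0,"dz":4,"spin":0}]'; python3 - <<'E'
from h import *
F=[]
for _ in range(8): s=snap('wrist');F.append(get_state()['ft_force'])
print(np.mean(F,0).round(2));to((.5500,.0200,.066))
s=snap('side','side4')
v,u=np.mgrid[0:384,0:512];Z=s['depth'];K=s['K']
P=np.stack([(u-K[0,2])/K[0,0]*Z,(v-K[1,2])/K[1,1]*Z,Z],-1)@s['T'][:3,:3].T+s['T'][:3,3]
q=P-np.array([.5496,.0206,0]);h=np.radians(-3.2);a=q[...,0]*np.cos(h)+q[...,1]*np.sin(h);b=-q[...,0]*np.sin(h)+q[...,1]*np.cos(h)
for lo,hi,z0,z1 in((-.042,-.025,.02,.04),(.025,.042,.02,.04),(-.016,-.011,.04,.05)):
    c=(abs(a)<.018)&(b>lo)&(b<hi)&(P[...,2]>z0)&(P[...,2]<z1);print(c.sum(),np.median(P[c][:,2]) if c.any() else 0)
u,v=183,154
cv2.imwrite('pics/end.png',cv2.resize(s['frame'][v:v+75,u:u+80,::-1],(640,600),interpolation=cv2.INTER_CUBIC))
E
```

```text
time: 21.87
position: [0.5497, 0.0199, 0.0663]
tool_rot: [2.279, 2.161, 0.001]
ft_force: [1.5, -0.6, 2.6]
grip_width: 0.177
grip_force: 35.0
[ 1.68 -0.21  2.79]
t 22.27 pos [0.5497 0.0199 0.0663] heading y -3.0 tilt [ 0.001  0.    -1.   ] q7 [-0.67  0.25  0.67  1.88 -0.18  1.07  0.01] F [ 1.4 -1.4  2.8]
(0.55, 0.02, 0.066) -> [0.1 0.3 0.3]
70 0.028977516117269453
25 0.029012239188924482
23 0.045237621385207594
```

View pics/end.png

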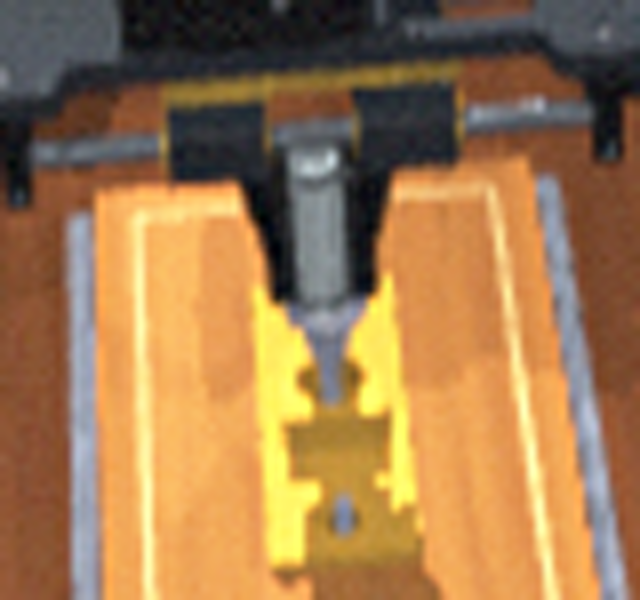

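The punch stands upright with its plunger centred in the bore at about (332,385). It presses with about 4.3 N, roughly half-way in, and the plate is flush at z=0.029. Handing in.

```bash
python3 -c "
from bench import *
print(close_job())"
```

```text
the job is handed in; nothing more can be done
None
```

I handed the job in at about 22 s with the plate flush over both studs and let go of. The punch is held upright on the spot, pressing with about 4 N, so its plunger is roughly half-way in. I kept clear of the dish, jar and screwdriver but did not re-measure them, and the hand-in returned no verdict.

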